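# Shake the carousel horses out of the money box and charge the spring

## Robot

A 7-joint arm with a two-finger parallel gripper is mounted at the origin on the work surface. World frame = base frame: x ahead of the robot, y to its left, z up, the work surface at z = 0. Lengths are in m, angles in rad, forces in N, time in s.
With the tool pointing down it reaches from about 0.4 to 0.9 m from the base axis. Payload 5.6 kg.
Tool frame: the origin (TCP) lies midway between the tips of the shut fingers; the grasp point (between the pads) lies 19 mm behind it; z points along the fingers, y is the line along which they close (so a half turn about z gives the same grasp; the last joint's range is limited). The gripper opens to 92 mm and grips with 3 to 60 N. Pads are 20 mm wide; open, the fingers measure 128 mm over their backs; the gripper's body (75 mm by 189 mm) begins 69 mm behind the grasp point.
Start: joints at [1.278, 0.468, -0.012, 1.603, 0.006, 1.071, -0.056], TCP at [0.161, -0.63, 0.215] pointing down, gripper open.
Joint ranges: [-2.53, 2.53], [-0.31, 2.02], [-1.57, 1.55], [0.28, 2.44], [-1.29, 4.43], [0.15, 1.84], [-2.92, 2.92]. Speed limits (rad/s): [2.57, 2.57, 3.14, 3.14, 3.14, 3.14, 3.14].

## Interface

Orientations are given as a 3x3 rotation matrix whose columns are the frame's x, y, z axes.
In Python, from station import env, effector, solver, viewer, workorder, search_frame, tip_of gives the robot as it stands. Calls block until the motion is done:
- env.reach(position, orientation): joint-space move of the TCP to a pose.
- env.movel(position, frame=None, rate=0.15): straight line of the TCP; frame=None keeps the orientation; rate is the mean speed in m/s.
- env.goto_joints(angles): joint-space move.
- effector.release() and effector.grasp(squeeze=None): open the fingers fully, or close them until they stop; squeeze is the grip in N (None keeps the last).
- env.pause(seconds).
- solver.inverse_kinematics(position, orientation): joint angles nearest the present ones, or None.
- env.sense(): the state.
- viewer.read_camera(name): name is "side" or "top" or "wrist"; returns (picture, depth): 400x640x3 uint8, red, green, blue; 400x640 float32, m along the optical axis (not along the pixel's ray), 0 where there is no reading.
- viewer.camera_info(name): a dict with "intrinsics" (3x3 intrinsics, pixels), "eye" and "rotation" of the camera in the world; the wrist camera has in their place "T_tool_cam" (4x4, takes a point from camera to tool coordinates, whose origin is the TCP and whose axes are the flange's). Camera axes: x right, y up, looking along -z (the intrinsics and any distortion apply to the point x, -y, -z); pixel columns grow to the right and rows downward; lengths in m; the calibration is good to about 2 mm. A picture is of the moment at which its call begins: read the wrist's pose just before it. camera_info takes no time and is no camera call.
A pose or a line that the arm cannot do raises env.PlanningError and nothing moves.
- workorder.finish_job(): hands the job in; it is judged then, once.
Trained networks look in the newest picture that a camera, given by its name, has taken for a name from the list of things; names that differ only in an ending like _2 or _b are one class to them, and where a whole thing is asked for, a point or a joint stands for the part that bears it (a point fixed in the world has none). Each returns a list of dicts, best first, with "score" (0 to 1); they miss things now and then, are a little off and sometimes report something else, mostly with a low value. They report only what shows in the picture. A call takes as long as a camera call. They do not tell look-alikes from the thing itself.
- search_frame(camera, name): "at" ([x, y, z] in m, in world coordinates, good to about 4 mm: the middle of the surface that is visible of it).
- tip_of(camera, name): "at" ([x, y, z] in m, in world coordinates, good to about 4 mm: a listed point, or the origin of a listed thing).
The state is a dict: "t": time; "joint_positions": joint angles; "joint_velocities": joint speeds; "tau": joint torques, N m; "ee_pos": TCP position; "tcp_rot": TCP orientation; "wrist_force": force on the tool from outside, world axes, zero at the start; "moment": the same for the moment, N m; "gripper_width": finger opening in m; "grasp_force": force on a finger pad.
Only numpy, scipy, OpenCV 4.12 (cv2) and the standard library are available. Lean on these libraries where they do the work, as an engineer would, in place of code of your own. Each camera call takes 0.05 s, during which the arm holds its last target. There are 200 camera calls.

## Task

The blue money box stands upside down on its cork mat with three to five toy horses inside. Pick it up, shake it over the white parts dish until every horse has dropped through the slot, and stand the box back on its mat as it was, with all the horses lying together in the dish (put in any that missed). Then lay every horse down flat on the wood of the walnut turntable, and last of all pull the spring winder's red knob out to its stop, hold it there a moment, and ease it all the way back in without letting it snap; leave the tractor and the gear wheels alone.

Things in the scene. Friction and masses are not known exactly. Their poses are not given: they have to be found in the camera images.
- bank_grip (a point): Blue tin money box, upside down, 0.45 kg empty: 178 (x) by 86 (y) by 52 mm high, clear top; inside 170 x 78 x 44 mm. Across the middle of its underside runs the slot, 27 mm wide (x), 78 mm long (y). A dark wooden grip bar, 70 mm long (x), 24 mm wide (y), stands on top in the middle, 52 to 90 mm above the underside. The point is in the bar's middle, 72 mm above the underside.
- mat: Cork mat, fixed, 210 mm (x) by 130 mm (y), 3 mm thick, the money box's place. Origin at the centre of its underside.
- dish: White porcelain parts dish, loose, 0.9 kg, 180 mm (x) by 220 mm (y). Floor 6 mm thick, rim 6 mm thick and 14 mm high in all (8 mm above the floor). Origin at the centre of its underside.
- horse1_c (a point): Toy horse on a plinth, painted red, a bar in outline 62 mm long (x), 16 mm wide (y), 20 mm high (z), 50 g. The point is its centre, x along its length; it can lie on any side. It starts inside the money box, to one side of the slot, roughly along it. In some runs it is absent (no position given). It slides in the tilted box at 27 to 35 degrees, or at less when jolted.
- horse2_c (a point): Toy horse on a plinth, painted yellow, a bar in outline 62 mm long (x), 16 mm wide (y), 20 mm high (z), 50 g. The point is its centre, x along its length; it can lie on any side. It starts inside the money box, to one side of the slot, roughly along it. In some runs it is absent (no position given). It slides in the tilted box at 27 to 35 degrees, or at less when jolted.
- horse3_c (a point): Toy horse on a plinth, painted green, a bar in outline 62 mm long (x), 16 mm wide (y), 20 mm high (z), 50 g. The point is its centre, x along its length; it can lie on any side. It starts inside the money box, to one side of the slot, roughly along it. In some runs it is absent (no position given). It slides in the tilted box at 27 to 35 degrees, or at less when jolted.
- horse4_c (a point): Toy horse on a plinth, painted white, a bar in outline 62 mm long (x), 16 mm wide (y), 20 mm high (z), 50 g. The point is its centre, x along its length; it can lie on any side. It starts inside the money box, to one side of the slot, roughly along it. In some runs it is absent (no position given). It slides in the tilted box at 27 to 35 degrees, or at less when jolted.
- horse5_c (a point): Toy horse on a plinth, painted blue, a bar in outline 62 mm long (x), 16 mm wide (y), 20 mm high (z), 50 g. The point is its centre, x along its length; it can lie on any side. It starts inside the money box, to one side of the slot, roughly along it. In some runs it is absent (no position given). It slides in the tilted box at 27 to 35 degrees, or at less when jolted.
- turntable_top (a point): Carousel turntable, dark lacquered walnut disc, fixed, 240 mm across. The point is the centre of its top surface, 34 mm above the table. A brass spindle 24 mm across stands 24 mm high at the centre.
- pull_neck (a point): Pull rod of the steel spring winder (fixed housing, 100 mm wide, 95 mm high). The point is mid-way along the bare level rod, 12 mm thick, 70 mm above the table: housing face 25 mm off along +x, red knob (32 mm across, 12 mm thick) from 25 mm along -x. It slides out along -x and the point moves with it. Fingers can straddle the rod from above, behind the knob.
- pull (a joint): How far the pull rod is out, m: 0 home, 0.045 at its stop. A spring draws it home with about 4 N at home and 8.5 N at the stop.
- tractor: Orange tin tractor, loose, 125 mm long, 76 mm wide, 81 mm high; leave it alone. Origin at the centre of its underside.
- gear_a: Brass gear wheel lying flat, 84 mm across, 20 mm high, loose; leave it alone. Origin at the centre of its underside.
- gear_b: Brass gear wheel lying flat, 68 mm across, 20 mm high, loose; leave it alone. Origin at the centre of its underside.
Not all that is in view belongs to the job. What is shaped like the part that bears bank_grip but pink is not meant.

How it is judged:
By the outcome, as a careful person would: the job done as asked, in the order asked, and still so for the second after the job is handed in, with the robot touching nothing.
Of horse1, horse2, horse3, horse4, horse5 only 3 to 5 are there at a start; the rules pass over those that are not, and their reading is None.
At some moment in a run one of dish, bank may be knocked a few centimetres aside while the robot is not near it.
It also fails if it takes over 210 s, if anything falls off the work surface, if the arm or the gripper's body presses on something with over 40 N, if the wrist force passes 120 N, or if a joint passes its speed limit or range.

## Working session

There is one attempt and no reset: what is moved stays moved. The work goes in short steps, each a Python script; the robot and the scene stay as the last script left them, time stands still between calls to the robot, and variables do not carry over. Pictures are saved under pics/ and viewed, at most 14 in all, crops included, and the job is handed in when it is done.

```bash
ls; mkdir -p pics; cat > h.py <<'E'
import numpy as np, cv2
from station import env, effector, solver, viewer, workorder, search_frame, tip_of
def down(yaw):
    # tool y (closing) direction at angle yaw+90deg; z down
    c,s=np.cos(yaw),np.sin(yaw)
    return np.array([[c,s,0],[s,-c,0],[0,0,-1.]])
def snap(cam,name):
    p,d=viewer.read_camera(cam); cv2.imwrite(f'pics/{name}.png',p[:,:,::-1]); return p,d
def cloud(cam,d,pose=None):
    i=viewer.camera_info(cam);K=i["intrinsics"];v,u=np.mgrid[:d.shape[0],:d.shape[1]]
    P=np.stack([(u-K[0,2])/K[0,0]*d,-(v-K[1,2])/K[1,1]*d,-d],-1)
    if cam=="wrist":
        T=np.array(i["T_tool_cam"]);P=P@T[:3,:3].T+T[:3,3]
        return P@np.array(pose[1]).T+pose[0]
    return P@np.array(i["rotation"]).T+np.array(i["eye"])
def st():
    s=env.sense();return np.array(s["ee_pos"]),np.array(s["tcp_rot"]),s
E
cat > a.py <<'E'
from h import *
np.set_printoptions(precision=4,suppress=True)
p,r,s=st();print(p,r,s["t"],viewer.camera_info("top"))
for c in ("top","side"):
    snap(c,c+"0")
    for n in ["bank_grip","mat","dish","turntable_top","pull_neck","tractor","gear_a","horse1_c","horse2_c","horse3_c","horse4_c","horse5_c"]:
        print(c,n,[(np.round(x["at"],3).tolist(),round(x["score"],2)) for x in tip_of(c,n)[:3]])
a=cv2.imread('pics/top0.png');b=cv2.imread('pics/side0.png')
E
python3 a.py
```

```text
pics
[ 0.1605 -0.6293  0.2137] [[ 0.969   0.2471 -0.0005]
 [ 0.2471 -0.969   0.0017]
 [-0.0001 -0.0017 -1.    ]] 0.0 {'intrinsics': array([[490.7292,   0.    , 335.7584],
       [  0.    , 490.7292, 199.7544],
       [  0.    ,   0.    ,   1.    ]]), 'eye': array([ 0.3293, -0.0509,  1.4772]), 'rotation': array([[-0.0022,  0.9952, -0.0975],
       [-0.9998, -0.0041, -0.0191],
       [-0.0194,  0.0974,  0.9951]])}
top bank_grip [([0.236, -0.413, 0.07], 0.84), ([0.501, -0.31, 0.074], 0.77), ([0.709, -0.263, 0.003], 0.74)]
top mat [([0.494, -0.311, 0.0], 0.57)]
top dish [([0.469, 0.027, -0.0], 0.6), ([0.697, 0.049, 0.068], 0.55), ([0.491, -0.31, 0.004], 0.5)]
top turntable_top [([0.466, 0.306, 0.036], 0.88), ([0.709, 0.33, 0.001], 0.51)]
top pull_neck [([0.698, 0.05, 0.071], 0.46)]
top tractor [([0.708, 0.334, 0.003], 0.67)]
top gear_a [([0.707, -0.264, 0.003], 0.7), ([0.668, -0.401, -0.001], 0.66)]
top horse1_c []
top horse2_c []
top horse3_c []
top horse4_c []
top horse5_c []
side bank_grip [([0.501, -0.312, 0.074], 0.94), ([0.238, -0.406, 0.074], 0.87)]
side mat [([0.494, -0.317, 0.0], 0.89), ([0.502, -0.316, 0.077], 0.17)]
side dish [([0.471, 0.026, -0.001], 0.72)]
side turntable_top [([0.462, 0.307, 0.032], 0.9)]
side pull_neck [([0.7, 0.047, 0.065], 0.61)]
side tractor [([0.712, 0.333, 0.001], 0.9)]
side gear_a [([0.706, -0.267, -0.0], 0.95), ([0.664, -0.398, 0.001], 0.48)]
side horse1_c []
side horse2_c []
side horse3_c []
side horse4_c []
side horse5_c []
```

View pics/top0.png

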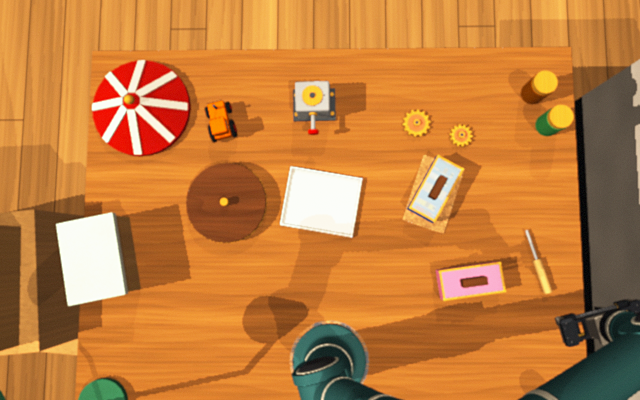

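View pics/side0.png

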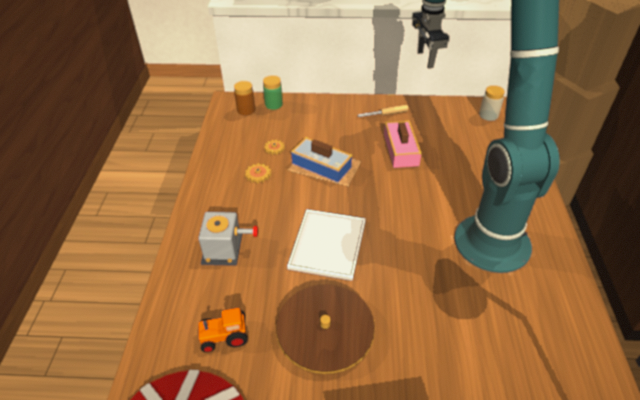

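```bash
cat > b.py <<'E'
from h import *
np.set_printoptions(precision=4,suppress=True)
print(viewer.camera_info("wrist"))
def rect(C,m):
    k=cv2.morphologyEx(m.astype(np.uint8),cv2.MORPH_OPEN,np.ones((3,3)))
    n,l,s,c=cv2.connectedComponentsWithStats(k);i=1+np.argmax(s[1:,4]);q=C[l==i]
    r=cv2.minAreaRect((q[:,:2]*1000).astype(np.float32));return r,np.median(q[:,2])
env.reach([0.44,-0.30,0.42],down(np.radians(-35)))
for j,pos in enumerate(([0.44,-0.30,0.42],[0.50,-0.30,0.36])):
    env.movel(pos,rate=0.3)
    p,r,s=st();im,d=snap("wrist",f"w{j}");C=cloud("wrist",d,(p,r))
    np.savez(f"w{j}.npz",im=im,C=C)
    x,y,z=C[...,0],C[...,1],C[...,2]
    near=(abs(x-.5)<.16)&(abs(y+.31)<.16)
    print(s["t"],"bank top",rect(C,near&(z>.035)&(z<.065)),"bar",rect(C,near&(z>.075)&(z<.12)))
    hsv=cv2.cvtColor(im,cv2.COLOR_RGB2HSV)
    print([(n,[(np.round(a["at"],3).tolist(),round(a["score"],2)) for a in tip_of("wrist",n)[:2]]) for n in ["bank_grip","mat","horse1_c","horse2_c","horse3_c","horse4_c","horse5_c"]])
E
python3 b.py
```

```text
{'intrinsics': array([[348.6089,   0.    , 317.4466],
       [  0.    , 348.6089, 197.9303],
       [  0.    ,   0.    ,   1.    ]]), 'T_tool_cam': array([[-0.0002,  0.9547,  0.2976,  0.0839],
       [ 1.    ,  0.0002, -0.0001, -0.0002],
       [-0.0002,  0.2976, -0.9547, -0.1703],
       [ 0.    ,  0.    ,  0.    ,  1.    ]])}
3.2917 bank top (((502.0864562988281, -313.74554443359375), (86.23396301269531, 179.0664825439453), 60.740718841552734), np.float64(0.05529076990740317)) bar (((501.8041687011719, -313.6081848144531), (24.07850456237793, 70.00881958007812), 60.6912841796875), np.float64(0.09276706801677415))
[('bank_grip', [([0.231, -0.414, 0.075], 0.72), ([0.502, -0.316, 0.077], 0.62)]), ('mat', [([0.468, 0.31, 0.034], 0.16)]), ('horse1_c', []), ('horse2_c', []), ('horse3_c', []), ('horse4_c', [([0.475, 0.024, -0.004], 0.69)]), ('horse5_c', [])]
4.125 bank top (((501.7159729003906, -313.52899169921875), (86.09540557861328, 179.82601928710938), 60.67282485961914), np.float64(0.055296915178179085)) bar (((501.9180603027344, -313.6209716796875), (23.988292694091797, 69.9656982421875), 60.66358947753906), np.float64(0.09281372316401504))
[('bank_grip', [([0.235, -0.408, 0.076], 0.97), ([0.5, -0.314, 0.075], 0.63)]), ('mat', [([0.67, -0.396, -0.0], 0.31)]), ('horse1_c', []), ('horse2_c', []), ('horse3_c', []), ('horse4_c', []), ('horse5_c', [([0.671, -0.394, -0.0], 0.65)])]
```

View pics/w1.png

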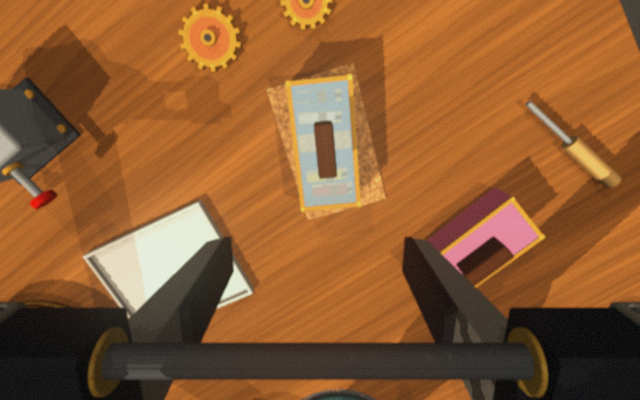

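```bash
cat >> h.py <<'E'
def rect(C,m):
    k=cv2.morphologyEx(m.astype(np.uint8),cv2.MORPH_OPEN,np.ones((3,3)))
    n,l,s,c=cv2.connectedComponentsWithStats(k);i=1+np.argmax(s[1:,4]);q=C[l==i]
    (c,(w,h),a)=cv2.minAreaRect((q[:,:2]*1000).astype(np.float32))
    if w<h: w,h,a=h,w,a+90
    return np.array(c)/1000,w,h,(a+90)%180-90,np.median(q[:,2])   # long-axis yaw deg
def dishpose(cam="top"):
    im,d=viewer.read_camera(cam);C=cloud(cam,d);m=(im.min(2)>150)&(np.ptp(im.astype(int),2).reshape(im.shape[:2])<70)
    return rect(C,m&(abs(C[...,0]-.47)<.2)&(abs(C[...,1]-.03)<.2)&(C[...,2]<.03))
def Ry(t):
    c,s=np.cos(t),np.sin(t);return np.array([[c,0,s],[0,1,0],[-s,0,c]])
E
cat > c.py <<'E'
from h import *
np.set_printoptions(precision=4,suppress=True)
d=np.load("w1.npz");C=d["C"]
for u,v in [(268,92),(352,68),(383,197),(308,217),(160,300),(450,100)]: print(u,v,C[v,u])
D=dishpose();print("dish",D)
S=np.r_[D[0],0.10]
im,dp=viewer.read_camera("top");T=cloud("top",dp);m=(T[...,2]>.028)&(T[...,2]<.042)&(abs(T[...,0]-.465)<.16)&(abs(T[...,1]-.307)<.16)
print("tt",rect(T,m))
for yaw in range(-180,180,15):
    out=[]
    for t in (-45,-40,-35,0,35,40,45):
        R=down(np.radians(yaw))@Ry(np.radians(t));q=solver.inverse_kinematics(S-R[:,2]*.057,R);out.append(q is not None)
    if all(out[2:5]): print(yaw,np.array(out)*1)
E
python3 c.py
```

```text
268 92 [ 0.6058 -0.287   0.0019]
352 68 [ 0.5635 -0.4043  0.0034]
383 197 [ 0.3758 -0.3395  0.0043]
308 217 [ 0.4158 -0.2228  0.003 ]
160 300 [ 0.5417 -0.2594  0.4192]
450 100 [ 0.4446 -0.498  -0.0002]
dish (array([0.4695, 0.0223]), 221.74716186523438, 182.32891845703125, 80.20927429199219, np.float64(0.005986733551170298))
tt (array([0.4664, 0.3045]), 237.5680694580078, 236.50161743164062, 58.87552261352539, np.float64(0.03362935574696868))
-135 [0 0 1 1 1 1 1]
-120 [1 1 1 1 1 1 1]
-105 [1 1 1 1 1 1 1]
-90 [1 1 1 1 1 1 1]
-75 [1 1 1 1 1 1 1]
-60 [1 1 1 1 1 1 1]
-45 [1 1 1 1 1 1 1]
45 [1 1 1 1 1 1 0]
60 [1 1 1 1 1 1 1]
75 [1 1 1 1 1 1 1]
90 [1 1 1 1 1 1 1]
105 [1 1 1 1 1 1 1]
120 [1 1 1 1 1 1 1]
135 [1 1 1 1 1 1 1]
```

```bash
cat > d.py <<'E'
from h import *
np.set_printoptions(precision=3,suppress=True)
y=np.radians(-29.3);R=down(y)
env.movel([.502,-.3136,.16],R,rate=.2)
env.movel([.502,-.3136,.0605],R,rate=.1)
effector.grasp(60);s=st()[2];print(s["gripper_width"],s["grasp_force"])
env.movel([.502,-.3136,.20],R,rate=.1)
s=st()[2];print(s["t"],s["wrist_force"],s["moment"],s["gripper_width"])
env.movel([.48,-.15,.22],down(np.radians(-70)),rate=.12)
D=dishpose();print(D)
yw=np.radians(D[3]-180)
env.movel(np.r_[D[0],.22],down(yw),rate=.12)
print(st()[2]["t"],st()[2]["wrist_force"]);snap("side","s1")
E
python3 d.py
```

```text
0.023491349272717725 59.999799728393555
9.4917 [-0.584  0.095 -8.156] [0.043 0.017 0.008] 0.02395599629898422
(array([0.47 , 0.022]), 221.80799865722656, 183.8745574951172, 80.2399673461914, np.float64(0.006065351607631997))Traceback (most recent call last):
  File "d.py", line 12, in <module>
    env.movel(np.r_[D[0],.22],down(yw),rate=.12)
    ~~~~~~~~~^^^^^^^^^^^^^^^^^^^^^^^^^^^^^^^^^^^
station.PlanningError: the arm cannot follow that straight line within its joint ranges
```

```bash
cat > e.py <<'E'
from h import *
np.set_printoptions(precision=3,suppress=True)
print(st()[2]["joint_positions"])
for yaw in (-60,-70,-80,-90,-100,80,100):
  for t in (-42,0,42):
    R=down(np.radians(yaw))@Ry(np.radians(t));q=solver.inverse_kinematics(np.array([.47,.022,.09])-R[:,2]*.057,R);print(yaw,t,q)
E
python3 e.py
```

```text
[ 0.33   0.22  -0.106  1.946  0.028  0.977 -2.583]
-60 -42 [ 0.395  0.649 -0.167  1.745 -0.422  1.318 -2.157]
-60 0 [ 0.092  0.275 -0.241  2.078  0.091  0.798 -2.821]
-60 42 [-1.697  0.879  1.345  2.314 -0.229  0.54  -2.91 ]
-70 -42 [ 0.445  0.607 -0.163  1.827 -0.506  1.237 -2.205]
-70 0 [-0.108  0.26  -0.012  2.091  0.004  0.791 -2.915]
-70 42 [ 0.294  0.979 -1.329  2.108  1.329  1.805  1.833]
-80 -42 [ 0.493  0.561 -0.162  1.916 -0.595  1.15  -2.246]
-80 0 [-0.684  0.29   0.663  2.125 -0.247  0.801 -2.834]
-80 42 [ 0.188  0.831 -1.11   2.014  1.158  1.652  1.819]
-90 -42 [ 0.537  0.512 -0.165  2.01  -0.692  1.058 -2.278]
-90 0 [-0.866  0.34   0.897  2.134 -0.363  0.824 -2.887]
-90 42 [ 0.197  0.887 -1.111  1.918  1.102  1.724  1.738]
-100 -42 [ 0.579  0.462 -0.175  2.106 -0.801  0.961 -2.301]
-100 0 [-1.028  0.438  1.133  2.14  -0.523  0.877 -2.897]
-100 42 [ 0.212  0.936 -1.112  1.827  1.046  1.783  1.654]
80 -42 [-0.12   0.664 -0.572  1.847  0.786  1.465 -1.267]
80 0 [ 0.379  0.323 -0.576  2.061  0.239  0.821 -0.512]
80 42 [ 0.831  0.509 -0.481  2.09  -0.652  0.879  0.706]
100 -42 [-0.139  0.578 -0.625  2.032  0.949  1.339 -1.165]
100 0 [ 0.42   0.334 -0.626  2.059  0.264  0.826 -0.185]
100 42 [ 0.786  0.63  -0.546  1.896 -0.386  1.07   0.702]
```

```bash
cat > f.py <<'E'
from h import *
np.set_printoptions(precision=3,suppress=True)
for yaw,p in ((-20,[.48,-.12,.22]),(30,[.475,-.06,.22]),(80,[.47,.022,.22])):
    env.reach(p,down(np.radians(yaw)))
D=dishpose();print(D) # may be partly hidden
R=down(np.radians(80.2));print(st()[2]["t"],st()[2]["wrist_force"])
S=np.array([.470,.022,.095])
env.movel(S-R[:,2]*.059,R,rate=.1)
def tilt(t,rate=.06):
    Q=R@Ry(np.radians(t));p=S-Q[:,2]*.059
    try: env.movel(p,Q,rate=rate)
    except env.PlanningError: print("reach",t);env.reach(p,Q)
for t in (20,38):
    tilt(t)
env.pause(.5);a=st()[2];print(a["t"],a["wrist_force"],a["gripper_width"]);snap("side","s2")
tilt(0,.1);print(st()[2]["wrist_force"])
tilt(-20);tilt(-38);env.pause(.5);snap("side","s3")
tilt(0,.1);print(st()[2]["t"],st()[2]["wrist_force"])
a=cv2.imread("pics/s2.png");b=cv2.imread("pics/s3.png")
cv2.imwrite("pics/s23.png",np.hstack([cv2.resize(x[170:320,240:420],None,fx=2.2,fy=2.2) for x in(a,b)]))
E
python3 f.py
```

```text
(array([0.454, 0.131]), 180.52621459960938, 100.15290069580078, -9.443130493164062, np.float64(0.00608518726015439))
13.3 [-0.109 -0.371 -7.317]
15.7083 [ 0.434  0.306 -6.868] 0.023662500123094052
[-0.173 -1.461 -8.441]
19.2917 [-0.08   0.507 -7.221]
```

View pics/s23.png

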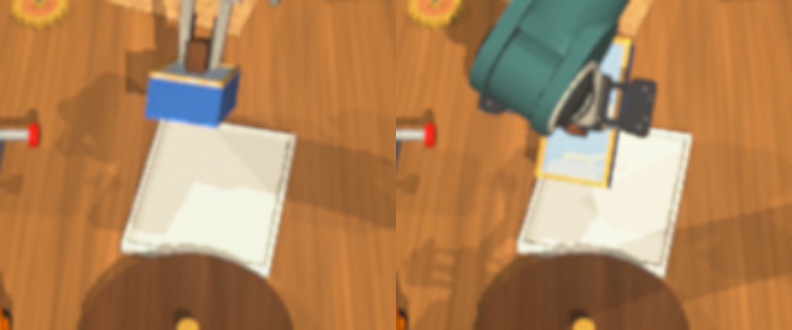

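```bash
cat > g.py <<'E'
from h import *
np.set_printoptions(precision=3,suppress=True)
R=down(np.radians(80.2));S=np.array([.470,.022,.105])
def tilt(t,rate=.06,up=0):
    Q=R@Ry(np.radians(t));p=S-Q[:,2]*.059+[0,0,up]
    try: env.movel(p,Q,rate=rate);return 1
    except env.PlanningError: print("fail",t);return 0
ims=[]
for sg in (1,-1):
    tilt(sg*20)
    for t in (40,46): tilt(sg*t)
    for k in range(3): tilt(sg*46,.25,.02);tilt(sg*46,.25,0)
    env.pause(.3);p,d=viewer.read_camera("side");ims.append(p)
    tilt(0,.1);env.pause(.3);s=st()[2];print(s["t"],s["wrist_force"],s["gripper_width"])
    p,d=viewer.read_camera("top");ims.append(p)
c=[cv2.resize(x[170:320,240:420],(390,325)) for x in ims[::2]]+[cv2.resize(x[140:260,260:404],(390,325)) for x in ims[1::2]]
cv2.imwrite("pics/g.png",np.vstack([np.hstack(c[:2]),np.hstack(c[2:])])[:600,:,::-1])
E
python3 g.py
```

```text
24.0333 [-0.32  -0.332 -5.488] 0.023379609002490975
28.675 [ 0.529  0.191 -5.978] 0.023874700403296152
```

View pics/g.png

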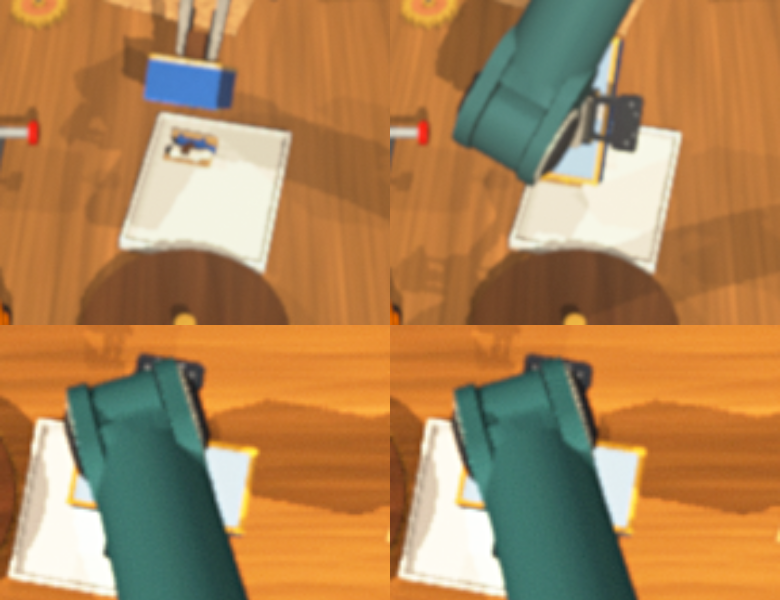

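```bash
cat > k.py <<'E'
from h import *
np.set_printoptions(precision=3,suppress=True)
R=down(np.radians(80.2))
env.movel([.47,.022,.26],R,rate=.15);env.movel([.48,-.2,.28],R,rate=.2)
print(st()[2]["t"],st()[2]["wrist_force"],dishpose())
p,d=snap("top","t4");q,_=snap("side","s4")
for n in range(1,6):
    for c in("top","side"): print(c,n,[(np.round(x["at"],3).tolist(),round(x["score"],2)) for x in tip_of(c,f"horse{n}_c")[:3]])
cv2.imwrite("pics/k.png",np.hstack([cv2.resize(x,(400,400)) for x in(p[140:260,250:370],q[190:300,250:390])])[:,:,::-1])
E
python3 k.py
```

```text
30.7833 [-0.474 -0.068 -5.227] (array([0.445, 0.072]), 221.0477294921875, 183.66017150878906, 80.15795135498047, np.float64(0.006054434656625807))
top 1 [([0.464, -0.022, 0.014], 0.59)]
side 1 [([0.449, 0.075, -0.001], 0.49)]
top 2 [([0.498, 0.066, 0.016], 0.61)]
side 2 [([0.494, 0.064, 0.016], 0.51)]
top 3 []
side 3 []
top 4 [([0.471, 0.028, 0.015], 0.63)]
side 4 [([0.473, 0.024, 0.016], 0.6)]
top 5 [([0.466, 0.004, 0.015], 0.51)]
side 5 [([0.466, 0.005, 0.018], 0.73)]
```

View pics/k.png

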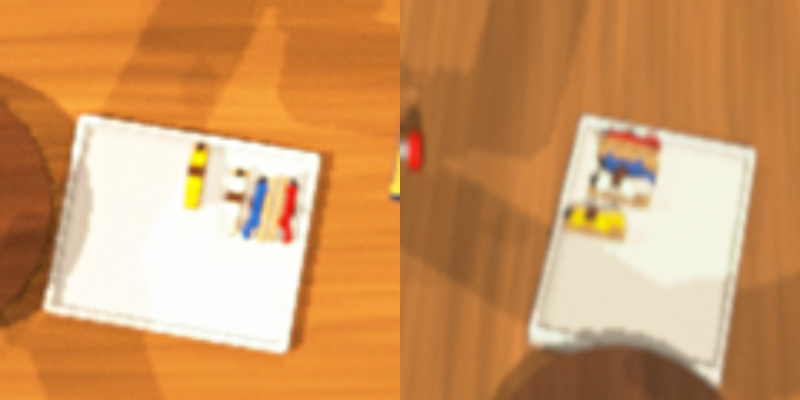

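```bash
cat > g2.py <<'E'
from h import *
np.set_printoptions(precision=3,suppress=True)
R=down(np.radians(80.2));S=np.array([.445,.072,.11])
env.reach([.445,.072,.24],R);
print(dishpose())
def tilt(t,rate=.06,up=0):
    Q=R@Ry(np.radians(t));p=S-Q[:,2]*.059+[0,0,up]
    try: env.movel(p,Q,rate=rate);return 1
    except env.PlanningError: print("fail",t);return 0
tilt(0,.15)
for sg in (1,-1):
    tilt(sg*25,.1)
    for t in (40,47): tilt(sg*t)
    for k in range(3): tilt(sg*47,.3,.025);tilt(sg*47,.3,0)
    tilt(0,.1)
for k in range(2): tilt(0,.3,.03);tilt(0,.3,0)
env.movel([.445,.072,.26],R,rate=.2);env.movel([.48,-.2,.28],R,rate=.2)
s=st()[2];print(s["t"],s["wrist_force"],s["gripper_width"],dishpose())
p,d=snap("top","t5");q,_=snap("side","s5");w,_=snap("wrist","w5")
v=cv2.imread("pics/w1.png")[60:225,260:395,::-1]
cv2.imwrite("pics/k2.png",np.vstack([np.hstack([cv2.resize(x,(390,300)) for x in(p[140:260,250:370],q[190:300,250:390])]),np.hstack([cv2.resize(v,(390,300)),cv2.resize(w,(390,300))])])[:,:,::-1])
E
python3 g2.py
```

```text
(array([ 0.433, -0.002]), 190.45703125, 90.9758529663086, 0.04743608459830284, np.float64(0.00676998347112745))
44.65 [ 0.089  0.922 -6.103] 0.023516553894648972 (array([0.445, 0.072]), 221.7767333984375, 183.69102478027344, 80.26844787597656, np.float64(0.006238686347961209))
```

View pics/k2.png

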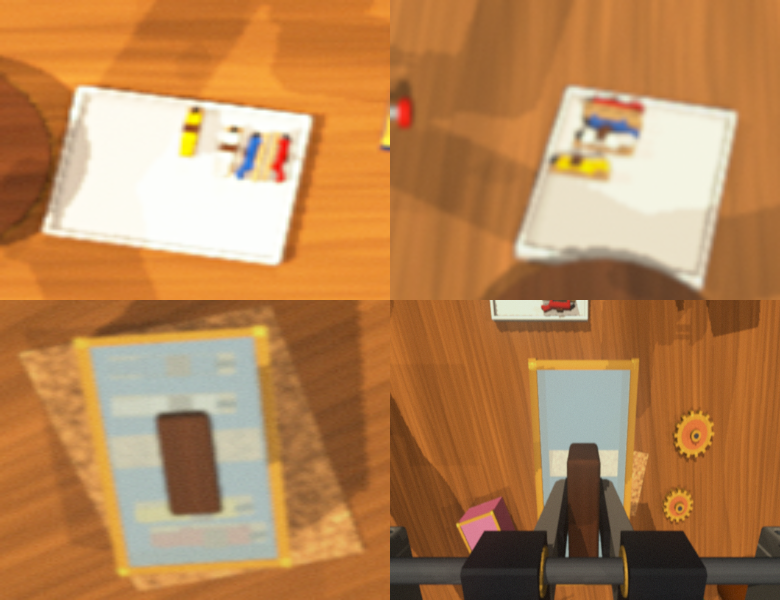

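```bash
cat > p.py <<'E'
from h import *
np.set_printoptions(precision=4,suppress=True)
for yaw,p in ((30,[.48,-.25,.25]),(-27,[.496,-.3135,.2])): env.reach(p,down(np.radians(yaw)))
R=down(np.radians(-27));env.movel([.496,-.3135,.12],R,rate=.15)
p,r,s=st();im,d=viewer.read_camera("wrist");C=cloud("wrist",d,(p,r))
L=(C-p)@r  # tool coords
m=(abs(L[...,1])>.018)&(abs(L[...,1])<.04)&(L[...,0]>.02)&(L[...,0]<.085)&(abs(L[...,2]-.004)<.03)
A=L[m];c,*_=np.linalg.lstsq(np.c_[A[:,0],A[:,1],np.ones(len(A))],A[:,2],rcond=None);print(len(A),"plane z=ax+by+c",c)
E
python3 p.py
```

```text
11225 plane z=ax+by+c [-0.0053  0.001   0.0053]
```

```bash
cat > p2.py <<'E'
from h import *
np.set_printoptions(precision=4,suppress=True)
R=down(np.radians(-27))
env.movel([.496,-.3135,.0655],R,rate=.06);f0=st()[2]["wrist_force"]
for z in (.063,.0615,.0605,.06):
    env.movel([.496,-.3135,z],R,rate=.02);f=st()[2]["wrist_force"];print(z,f)
    if f[2]-f0[2]>3: break
effector.release();env.pause(.2)
env.movel([.496,-.3135,.2],R,rate=.2)
# hover over dish to view horses
p0=[.40,.035,.30]
env.reach(p0,down(0));p,r,s=st();print(s["t"])
im,d=snap("wrist","w6");C=cloud("wrist",d,(p,r));np.savez("w6.npz",im=im,C=C)
x,y,z=C[...,0],C[...,1],C[...,2]
m=(z>.016)&(z<.04)&(abs(x-.445)<.09)&(abs(y-.06)<.12)
n,l,S,c=cv2.connectedComponentsWithStats(m.astype(np.uint8))
for i in range(1,n):
    if S[i,4]>60:
        q=C[l==i];print(S[i],cv2.minAreaRect((q[:,:2]*1000).astype(np.float32)),np.median(q[:,2]),im[l==i].mean(0))
im,d=viewer.read_camera("top");C=cloud("top",d);print("bank",rect(C,(C[...,2]>.04)&(C[...,2]<.07)&(abs(C[...,0]-.5)<.15)&(abs(C[...,1]+.31)<.15)))
E
python3 p2.py
```

```text
0.063 [ 0.0659 -0.4054 -6.0104]
0.0615 [-0.0848 -0.3836 -5.9467]
0.0605 [ 0.1931  0.2748 -4.388 ]
0.06 [-2.435   1.6027  0.1255]
52.8083
[287  54  17  53 578] ((494.6341552734375, 61.64029312133789), (15.786365509033203, 61.569061279296875), 82.10011291503906) 0.023251505359986047 [193.6834 168.7422  60.0156]
[314  74  19  52 546] ((471.4055480957031, 27.06770133972168), (15.652718544006348, 61.44425964355469), 78.70208740234375) 0.023228940209987142 [193.0586 183.0678 155.6062]
[328  80  27  52 562] ((465.0726318359375, 5.3155364990234375), (20.819198608398438, 61.868064880371094), 77.80305480957031) 0.021311831835428285 [132.4395 132.0765 130.6886]
[347  80  24  53 574] ((463.2076416015625, -20.496871948242188), (21.068323135375977, 61.86631393432617), 77.70536041259766) 0.021281225221059602 [190.4808 105.0383  71.4216]
bank (array([ 0.4967, -0.3145]), 179.79454040527344, 86.92951965332031, -26.866744995117188, np.float64(0.054955552647621864))
```

View pics/w6.png

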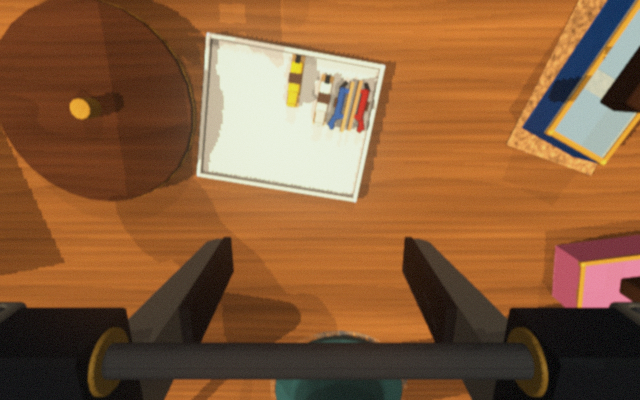

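```bash
cat >> h.py <<'E'
def pick(xy,ax,z=.0158):   # ax: horse axis angle deg (mod 180)
    yaw=np.radians((ax+90)%180); R=down(yaw)
    env.reach([*xy,.12],R); env.movel([*xy,.05],R,rate=.2); env.movel([*xy,z],R,rate=.06)
    print("dn",st()[2]["wrist_force"]); effector.grasp(15); s=st()[2]; print("w",s["gripper_width"],s["grasp_force"])
    env.movel([*xy,.09],R,rate=.12); return s["gripper_width"]
def place(xy,z,yaw=90):
    R=down(np.radians(yaw))
    env.reach([*xy,.12],R); print("w",st()[2]["gripper_width"]); env.movel([*xy,z+.012],R,rate=.15); f0=st()[2]["wrist_force"][2]
    env.movel([*xy,z+.001],R,rate=.03); print("df",st()[2]["wrist_force"][2]-f0)
    effector.release(); env.movel([*xy,.12],R,rate=.2); print("t",st()[2]["t"])
E
cat > q.py <<'E'
from h import *
np.set_printoptions(precision=3,suppress=True)
if pick([.4946,.0616],-7.9)>.055: place([.466,.3045+.072],.0336+.0098)
else: print("MISS")
snap("top","t7")
E
python3 q.py
```

```text
dn [0.16  0.34  0.114]
w 0.061861671735235636 15.000184625387192
w 0.061704071209323794
df 0.07951009572210338
t 59.9833
```

Grip by the ends works; the rest the same way.

```bash
cat > q2.py <<'E'
from h import *
np.set_printoptions(precision=3,suppress=True)
def measure(tag):
    env.reach([.40,.035,.30],down(np.radians(60))) if 0 else env.reach([.40,.06,.30],down(np.radians(45)))
    p,r,s=st();im,d=snap("wrist",tag);C=cloud("wrist",d,(p,r));x,y,z=C[...,0],C[...,1],C[...,2]
    out=[]
    for lo,hi,x0,y0,rx,ry in((.016,.04,.445,.06,.09,.13),(.044,.062,.466,.3045,.11,.11)):
        m=(z>lo)&(z<hi)&(abs(x-x0)<rx)&(abs(y-y0)<ry);n,l,S,c=cv2.connectedComponentsWithStats(m.astype(np.uint8))
        for i in range(1,n):
            if S[i,4]>150: rc=rect(C,l==i);out.append((rc,im[l==i].mean(0)));print(lo,rc,im[l==i].mean(0))
    return out
if __name__=="__main__":
    for xy,ax,dy in (([.4714,.0271],-11.3,.036),([.4651,.0053],-12.2,-.036),([.4632,-.0205],-12.3,-.072)):
        w=pick(xy,ax)
        if not .055<w<.067: print("MISS");effector.release();break
        place([.466,.3045+dy],.0336+.0098)
    measure("w8")
    print([ [(n,np.round(a["at"],3).tolist(),round(a["score"],2)) for a in tip_of("top",n)[:2]] for n in ["pull_neck"]])
E
python3 q2.py
```

```text
dn [ 0.187 -0.637 -0.494]
w 0.06170365499649753 15.00011220574379
w 0.0619590541894761
df -0.1936916851417264
t 67.325
dn [-0.182  0.404  0.483]
w 0.061282025075189844 15.000101923942566
w 0.06171942744532459
df -0.5828687627399913
t 74.4
dn [-0.027 -0.21   0.068]
w 0.06141304478318855 14.996365159749985
w 0.06156318834192431
df -0.4850082726667141
t 81.2917
0.016 (array([0.466, 0.188]), 38.28904724121094, 3.5484328269958496, -0.0450286865234375, np.float64(0.030101811453248195)) [90.599 63.944 38.186]
0.044 (array([0.458, 0.233]), 45.952369689941406, 21.39812469482422, 1.5755854845046997, np.float64(0.04897410599912708)) [132.135  50.794  28.734]
[[('pull_neck', [0.695, 0.049, 0.073], 0.43), ('pull_neck', [0.466, -0.019, 0.01], 0.29)]]
```

View pics/w8.png

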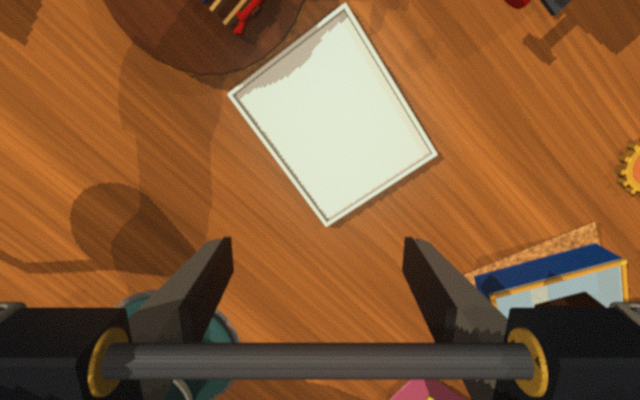

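```bash
cat > r.py <<'E'
from h import *
np.set_printoptions(precision=4,suppress=True)
env.reach([.56,.05,.28],down(0))
p,r,s=st();im,d=snap("wrist","w9");C=cloud("wrist",d,(p,r));x,y,z=C[...,0],C[...,1],C[...,2]
red=(im[...,0]>110)&(im[...,1]<60)&(abs(y-.05)<.05)&(x>.6)&(x<.76)
q=C[red];print(len(q),q.mean(0),q.min(0),q.max(0))
for a in np.arange(.66,.74,.008):
    m=(abs(x-a)<.004)&(z>.04)&(z<.1)&(abs(y-.05)<.04)
    if m.sum()>3: q=C[m];print(round(a,3),m.sum(),"y",np.percentile(q[:,1],[2,50,98]),"z",np.percentile(q[:,2],[5,95]))
print([(np.round(a["at"],3),a["score"]) for a in tip_of("wrist","pull_neck")[:2]])
im,d=viewer.read_camera("top");cv2.imwrite("pics/tt.png",cv2.resize(im[150:250,180:370],(760,400))[:,:,::-1])
a=cv2.imread("pics/w9.png")
cv2.imwrite("pics/v.png",np.vstack([cv2.resize(cv2.imread("pics/tt.png"),(475,250)),cv2.resize(a,(475,297))]))
E
python3 r.py
```

```text
389 [0.6654 0.0452 0.0901] [0.6436 0.0304 0.0005] [0.6721 0.0597 0.4493]
0.66 135 y [0.0314 0.0457 0.0587] z [0.0631 0.0858]
0.668 266 y [0.0296 0.0448 0.0597] z [0.0756 0.0864]
0.676 102 y [0.0339 0.0452 0.0546] z [0.0722 0.082 ]
0.684 99 y [0.0397 0.0457 0.0507] z [0.0722 0.077 ]
0.692 107 y [0.0398 0.0458 0.0507] z [0.0723 0.0768]
0.7 110 y [0.0399 0.0449 0.0507] z [0.0727 0.0769]
0.708 110 y [0.04   0.0459 0.0508] z [0.072  0.0767]
0.716 218 y [0.0347 0.046  0.0572] z [0.068  0.0821]
0.724 667 y [0.0113 0.0576 0.0886] z [0.0439 0.0824]
[(array([0.467, 0.232, 0.044]), 0.66), (array([0.699, 0.046, 0.075]), 0.6)]
```

View pics/v.png

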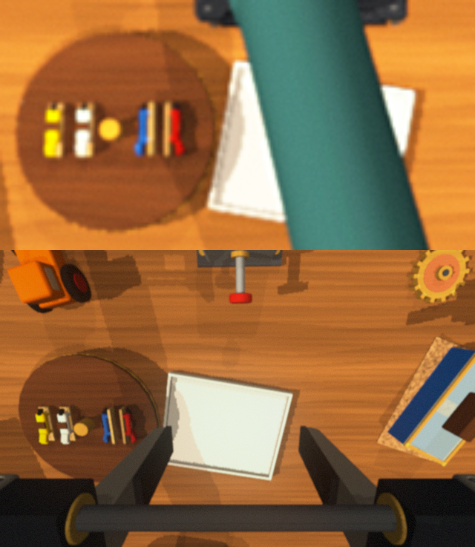

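```bash
cat > w.py <<'E'
from h import *
np.set_printoptions(precision=3,suppress=True)
R=down(0);x0=.697
def mv(x,z,r): env.movel([x,.0455,z],R,rate=r)
mv(x0,.16,.2);mv(x0,.0515,.08)
effector.grasp(45);s=st()[2];print(s["gripper_width"],s["wrist_force"])
for dx in (.015,.03,.04,.044,.0455,.0465):
    mv(x0-dx,.0515,.03);p,_,s=st();print(dx,p,s["wrist_force"])
    if s["wrist_force"][0]>22: break
env.pause(1.2);print(st()[2]["wrist_force"])
for k in (.03,.015,.005,.001,0,-.001):
    mv(x0-k,.0515,.02 if k>.004 else .01);p,_,s=st();print(k,p,s["wrist_force"])
env.pause(.5)
p,r,_=st();im,d=snap("side","s10")
print(st()[2]["t"])
E
python3 w.py
```

```text
0.010551782651132022 [ 0.934 -0.388  0.381]
0.015 [0.682 0.045 0.052] [ 5.307 -1.133 -4.047]
0.03 [0.668 0.045 0.052] [ 7.782 -0.736 -7.23 ]
0.04 [0.658 0.045 0.052] [ 7.336 -0.973 -6.286]
0.044 [0.654 0.045 0.052] [ 9.341 -0.911 -6.463]
0.0455 [0.653 0.045 0.052] [ 7.716 -1.393 -7.861]
0.0465 [0.652 0.045 0.052] [ 8.773 -1.504 -6.681]
[ 8.219 -1.524 -6.059]
0.03 [0.668 0.045 0.052] [ 7.674 -0.657 -5.387]
0.015 [0.682 0.045 0.052] [ 5.312 -1.068 -4.542]
0.005 [0.692 0.045 0.052] [ 4.87  -0.34  -2.712]
0.001 [0.696 0.045 0.052] [ 3.837 -1.246 -3.362]
0 [0.697 0.045 0.052] [ 3.681 -1.181 -2.214]
-0.001 [0.697 0.045 0.051] [-1.797 -2.095  2.287]
95.05
```

```bash
cat > w2.py <<'E'
from h import *
np.set_printoptions(precision=4,suppress=True)
R=down(0);x0=.697
def mv(x,z,r): env.movel([x,.0455,z],R,rate=r)
print(st()[0])
for dx in (.03,.043,.045,.046,.047,.048,.049,.050):
    mv(x0-dx,.0515,.03);env.pause(.1);p,_,s=st();print(dx,p,s["wrist_force"])
    if s["wrist_force"][0]>14: break
env.pause(1.2);print(st()[2]["wrist_force"])
for k in (.03,.015,.005,.001,0,-.001):
    mv(x0-k,.0515,.02 if k>.004 else .01);p,_,s=st();print(k,p,s["wrist_force"])
env.pause(.5);effector.release();env.pause(.2)
mv(x0,.16,.1);env.movel([.56,.05,.28],R,rate=.2)
p,r,s=st();im,d=snap("wrist","w11");C=cloud("wrist",d,(p,r))
red=(im[...,0]>110)&(im[...,1]<60)&(abs(C[...,1]-.05)<.05)&(C[...,0]>.6)&(C[...,0]<.76)&(C[...,2]<.1)
print(s["t"],C[red].mean(0),C[red].min(0),C[red].max(0))
print(rect(C,(C[...,2]>.04)&(C[...,2]<.07)&(abs(C[...,0]-.5)<.15)&(abs(C[...,1]+.31)<.15)))
q,_=viewer.read_camera("side");cv2.imwrite("pics/fin.png",cv2.resize(q[90:400,130:470],(680,600))[:,:,::-1])
E
python3 w2.py
```

```text
[0.697  0.0454 0.0514]
0.03 [0.6693 0.045  0.0516] [ 6.8983 -2.7791 -4.3804]
0.043 [0.6567 0.0448 0.0515] [ 8.2341 -2.9776 -5.9746]
0.045 [0.6548 0.0447 0.0515] [ 8.0202 -2.2436 -5.712 ]
0.046 [0.6539 0.0447 0.0516] [ 8.5896 -3.1825 -6.9296]
0.047 [0.6529 0.0447 0.0516] [ 8.3745 -3.4028 -6.8052]
0.048 [0.652  0.0447 0.0515] [ 8.0299 -2.7369 -6.7185]
0.049 [0.652  0.0447 0.0516] [11.6306 -3.2737 -8.0669]
0.05 [0.652  0.0447 0.0516] [ 13.886   -2.9415 -11.1043]
[ 14.1152  -2.0196 -10.7225]
0.03 [0.6693 0.045  0.0515] [ 8.0796 -2.4931 -5.4323]
0.015 [0.6838 0.0452 0.0515] [ 4.9306 -2.6049 -3.8676]
0.005 [0.693  0.0453 0.0515] [ 4.1544 -1.4696 -3.0184]
0.001 [0.6961 0.0454 0.0515] [ 3.5115 -2.1312 -2.1887]
0 [0.6969 0.0454 0.0515] [ 3.1048 -2.0186 -2.145 ]
-0.001 [0.697  0.0454 0.0515] [-1.8884 -3.3755  2.2146]
108.3083 [0.6659 0.0449 0.0814] [ 0.6607  0.03   -0.0001] [0.6721 0.0602 0.0873]
(array([ 0.4953, -0.3128]), 178.75103759765625, 89.25254821777344, -27.074939727783203, np.float64(0.0551375603902384))
```

View pics/fin.png

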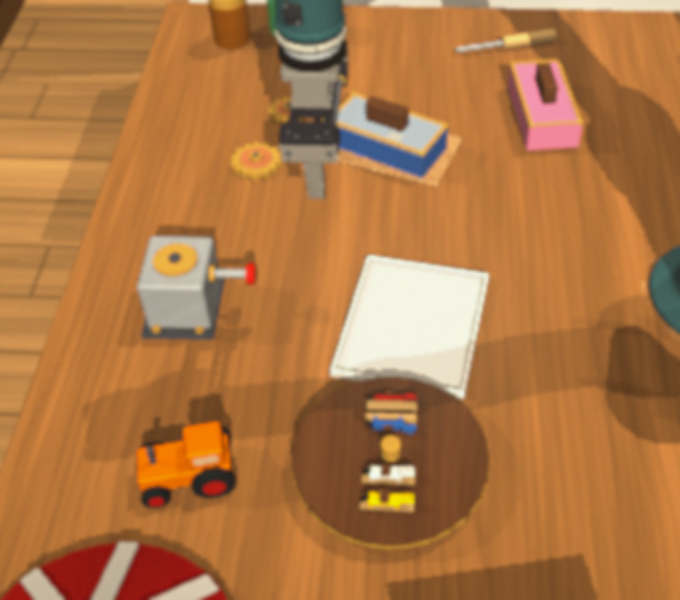

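```bash
python3 -c "
from h import *
print(workorder.finish_job())"
```

```text
the job is handed in; nothing more can be done
None
```

The job is handed in, with no verdict returned: all four horses (red, yellow, white, blue; green was absent) are on the turntable, with yellow and white upright on their plinths and red and blue on their sides; the box is back on its mat, about 6 mm and 2° from where it stood; and the knob was pulled twice, because the first pull did not clearly reach the stop, then eased home.

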